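# Seat a loading ball in the force jig and clamp it

## Robot

A 6-joint arm with a two-finger parallel gripper is mounted at the origin on the work surface. World frame = base frame: x ahead of the robot, y to its left, z up, the work surface at z = 0. Lengths are in m, angles in rad, forces in N, time in s.
With the tool pointing down it reaches from about 0.375 to 0.925 m from the base axis. Payload 5.7 kg.
Tool frame: the origin (TCP) lies where the fingers leave the gripper's body, on its centre line; the fingertips stand 80 mm ahead of it and the grasp point (between the pads) lies 61 mm ahead of it; z points along the fingers, y is the direction in which the jaws open and shut (so a half turn about z gives the same grasp; the last joint's range is limited). The gripper opens to 88 mm and grips with 3 to 60 N. Pads are 20 mm wide; open, the fingers measure 115 mm over their backs; the gripper's body (75 mm by 178 mm) begins 61 mm behind the grasp point.
Start: joints at [-1.401, 0.359, 1.51, -0, 1.272, -0.115], TCP at [0.169, -0.576, 0.303] pointing down, gripper open.
Joint ranges: [-2.97, 2.97], [-1.01, 2.36], [0.21, 2.38], [-0.96, 4.11], [0.2, 2.71], [-2.98, 2.98]. Speed limits (rad/s): [2.39, 2.39, 3.14, 3.14, 3.14, 3.14].

## Interface

Orientations are given as a unit quaternion [x, y, z, w].
In Python, from plant import get_obs, read_camera, sign_off gives the robot as it stands.
- The arm moves only by the tool play_rows, never from a script. Its argument "plan" is a list of rows, each a list of 3 entries, a list of its own where there are three numbers: the shift along the tool's x, y, z in units of 25 mm (1.0 is 25 mm), then the turn about the tool's z in degrees, then the finger opening in mm, from 0 to 87.8. A call has exactly 5 rows; each row shifts and turns the commanded pose from where the row before left it, along the tool's axes as they then stand; what a row does not reach is not made up. A row lasts 1/10 s, in which the tool goes at most 50 mm and 8.59 degrees, less where a joint would pass 70% of its speed; a pose out of reach is approached as far as the arm can. A call is refused whole if a number of a shift passes 1 or a number of a turn 8.59, either way. A call with a gripper value outside its range is refused whole. The fingers move at their own pace and stop on an object; "squeeze" is the grip in N (left out, the last holds). Time passes only in rows, so rows that do not move let the fingers close, or fill a call up. It gives the time, the measured TCP pose, the force and the opening at its end, in the units of the state.
- get_obs(): the state, without advancing time (a new reading comes with each control period).
- read_camera(name): name is "side" or "top"; returns a dict with "frame" (420x560x3 uint8, red, green, blue), "fx", "fy", "cx", "cy" (pixels), "k1" (the pictures are not rectified: a ray, as slopes to the right and down, at radius r is drawn at 1 + k1 r^2 times it, then the intrinsics apply), "rvec" (rotation vector, rad) and "tvec" (3), from world to camera coordinates, as OpenCV has them. Camera axes: x right, y down, z forward; pixel columns grow to the right and rows downward; lengths in m; the calibration is good to about 2 mm. A picture is of the moment at which its call begins. There is no depth.
- sign_off(): hands the job in, once; it reports no verdict.
The state is a dict: "t": time; "qpos": joint angles; "joint_velocities": joint speeds; "joint_torque": joint torques, N m; "position": TCP position; "tool_rot": TCP orientation; "force": force on the tool from outside, world axes, zero at the start; "torque": the same for the moment, N m; "gripper_width": opening from 0.0 (shut) to 1.0 (fully open).
Only numpy, scipy, OpenCV 4.12 (cv2) and the standard library are available. Lean on these libraries where they do the work, as an engineer would, in place of code of your own. Each camera call takes 0.05 s, during which the arm holds its last target.

## Task

Without picking the loose steel ball up, nudge it along the jig's deck and in under the bridge until it drops into the pocket. Then spin the wing screw on top of the bridge down until it is snug on the ball and will turn no further, let go, and leave the other things on the bench where they are.

Things in the scene. Friction and masses are not known exactly. Their poses are not given: they have to be found in the camera images.
- jig: ball-load jig, bolted down. Origin on the bench surface; x points from its open near side in under its bridge, y left, z up. Aluminium deck, top at z = 12 mm, x -135 to +85, y -75 to +75 mm, with a steel lip all round, 4 mm wide, 5 mm above the deck
- bridge (a point): middle of the underside of the low grey bridge across the jig: jig x 40, y 0, z 62 mm. Its beam runs along y, spans x 17 to 63 mm, is 8 mm thick (top at z = 70); two posts, inner faces at y = -55 and +55 mm; open towards -x and +x. The pocket is below its middle, 23 mm in, so fingers following the ball must lean back towards -x by 20 to 45 degrees
- pocket (a point): centre of the mouth of the round pocket, level with the deck's top: jig x 40, y 0, z 12 mm. 20 mm across, 7 mm deep. The ball rests on its rim, its centre 11 mm above the deck; a ball slowly brought to within 8 mm of the pocket's centre rolls in, and a sideways push of about 1 N rolls it out again
- ball_center (a point): centre of the loose bearing ball: plain steel, 30 mm across, 90 to 140 g. It lies on the deck in front of the bridge (centre 15 mm above the deck) and rolls freely when touched. Pushed a little below its middle (8 to 13 mm above the deck) it rolls easily; pushed at or above its middle it can jam against the deck
- screw: the screw's spindle, steel, 10 mm thick, upright through the middle of the beam above the pocket. Origin: centre of its flat lower end, 33 mm above the deck when the wing joint reads 0; at its start it clears the rolling ball by about 2 to 3 mm. It goes down 2.8 mm per rad of the wing
- wing (a joint): turn of the wing on top of the screw, rad: grows clockwise seen from above, which drives the spindle down (steep quick thread). It starts anywhere from 0 to 0.4, the seated ball is met at about 2.7, it presses firmly at the hard stop at 3.05 (snug). It has friction of 0.06 N m and stays where it is left
- wing_grip (a point): centre of the wing: a flat upright steel bar 46 mm long, 10 mm thick and 20 mm tall (10 mm above and below this point) on an 18 mm hub, which alone is below the bar. The bar lies along this point's y axis, turns and sinks with the screw; this point is 96 mm above the bench when the joint reads 0, 26 mm above the top of the beam
- transformer: bystander: small ferrite transformer, 34 x 34 x 34 mm, yellow winding on a black foot. Origin: centre of its underside
- heatsink: bystander: finned aluminium heat sink, 50 x 40 x 28 mm. Origin: centre of its underside
- capacitor: bystander: black capacitor can standing upright, 26 mm across, 36 mm tall. Origin: centre of its underside
- nut: bystander: round steel ring nut lying flat, 28 mm across, 11 mm thick. Origin: centre of its underside
- driver: bystander: screwdriver with black handle, 200 mm long, 26 mm thick, lying beyond the jig. Origin: centre of its underside
- spool: bystander: grey spool standing on end, 60 mm across, 44 mm tall. Origin: centre of its underside
- adapter: bystander: brass coaxial adapter standing upright, 24 mm across, 36 mm tall. Origin: centre of its underside
- ball: the same bearing ball; its origin is a point on its skin that turns as it rolls, so use ball_center for its position

How it is judged:
By the outcome, as a careful person would: the job done as asked, in the order asked, and still so for the second after the job is handed in, with the robot touching nothing.
It also fails if it takes over 67 s, if anything falls off the work surface, if the arm or the gripper's body presses on something with over 40 N, if the wrist force passes 120 N, or if a joint passes its speed limit or range.

## Working session

There is one attempt and no reset: what is moved stays moved. The work goes in short steps, Python scripts to look and compute and a tool call to move; the robot and the scene stay as the last step left them, time stands still between calls to the robot, and variables do not carry over. Pictures are saved under pics/ and viewed, and the job is handed in when it is done.

Besides the shell and the picture viewer there is one more tool, called after "Request:" by a JSON object that holds its "op" and its "data", one argument or row to a line. play_rows: Moves the arm, as the interface text tells. Its arguments: {"type":"object","properties":{"plan":{"type":"array"},"squeeze":{"type":"number"}},"required":["plan"]}

```bash
ls; mkdir -p pics; python3 - <<'E'
from plant import get_obs, read_camera
import cv2,json,numpy as np
print(get_obs())
for n in("side","top"):
    c=read_camera(n); f=c.pop("frame"); cv2.imwrite(f"pics/{n}0.png",f[:,:,::-1]); print(n,c)
    R=cv2.Rodrigues(np.array(c["rvec"]))[0]; print(-R.T@np.array(c["tvec"]))
E
```

```text
pics
{'t': 0.0, 'qpos': array([-1.40108953e+00,  3.59456555e-01,  1.51138729e+00,  1.03416358e-05,
        1.27246101e+00, -1.15129619e-01]), 'joint_velocities': array([ 0.00024089, -0.0009164 ,  0.00019911, -0.00023704, -0.00036048,
       -0.00073839]), 'joint_torque': array([-2.68395568e-03, -5.15383387e+01, -2.70721543e+01,  6.70433650e-02,
        3.48384830e-02, -1.55781490e-04]), 'position': array([ 0.16849139, -0.57532113,  0.30185547]), 'tool_rot': array([ 9.89875510e-01,  1.41935694e-01, -1.84196065e-05, -8.55916411e-04]), 'force': array([-0.66448891, -0.45805787, -0.3587949 ]), 'torque': array([ 0.03685031, -0.03185583, -0.01130088]), 'gripper_width': 1.0044010551487337}
side {'fx': 504.95836900850213, 'fy': 504.95836900850213, 'cx': 279.3288311170323, 'cy': 202.8687305302447, 'k1': -0.1157186776334757, 'rvec': array([ 0.19245741, -2.82313959,  1.21751287]), 'tvec': array([0.58035897, 0.11594838, 1.5910383 ])}
[0.41769597 1.1469894  1.17966471]
top {'fx': 393.8071288041141, 'fy': 393.8071288041141, 'cx': 281.79247135436884, 'cy': 214.71413076447428, 'k1': 0.02586325246029679, 'rvec': array([ 2.14520931, -2.12820814,  0.22073701]), 'tvec': array([-0.01621337,  0.56638274,  1.02862528])}
[0.37072696 0.01321911 1.11423024]
```

View pics/side0.png

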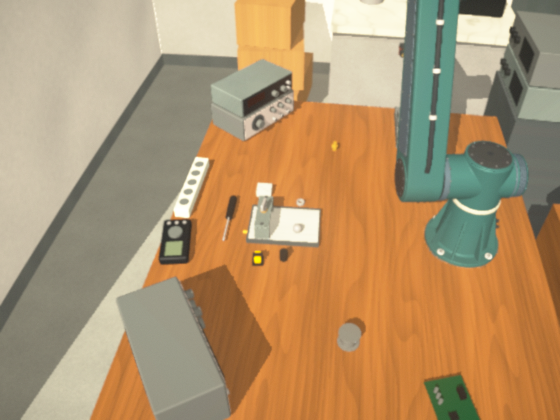

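View pics/top0.png

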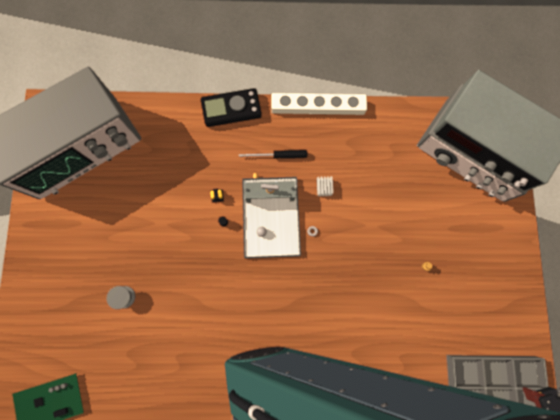

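The top view shows the jig at about (243–300, 178–258), with the bridge at its far end, the ball near (262, 231) and the wing near (270, 188). I'll zoom in next.

```bash
cat > h.py <<'E'
import numpy as np, cv2
from plant import get_obs, read_camera
from scipy.spatial.transform import Rotation as Rn
class Cam:
    def __init__(s,n):
        c=read_camera(n); s.n=n; s.f=np.ascontiguousarray(c["frame"][:,:,::-1])
        s.R=cv2.Rodrigues(np.array(c["rvec"]))[0]; s.t=np.array(c["tvec"]); s.c=c
        s.C=-s.R.T@s.t
        s.K=np.array([[c["fx"],0,c["cx"]],[0,c["fy"],c["cy"]],[0,0,1]]); s.D=np.array([c["k1"],0,0,0,0.])
    def ray(s,p):
        u=cv2.undistortPointsIter(np.array([[p]],float),s.K,s.D,None,None,(3,100,1e-10))[0,0]
        d=s.R.T@np.array([u[0],u[1],1]); return d/np.linalg.norm(d)
    def plane(s,p,z):
        d=s.ray(p); return s.C+d*(z-s.C[2])/d[2]
    def proj(s,P):
        return cv2.projectPoints(np.atleast_2d(np.array(P,float)),s.c["rvec"],s.t,s.K,s.D)[0][:,0]
    def crop(s,x0,y0,w,h,k,name,draw=()):
        g=cv2.resize(s.f[y0:y0+h,x0:x0+w],None,fx=k,fy=k,interpolation=cv2.INTER_CUBIC)
        for P in draw:
            q=s.proj(P)[0]; q=((q-[x0,y0]+.5)*k-.5).round().astype(int)
            cv2.circle(g,tuple(int(a) for a in q),2,(0,0,255),-1)
        cv2.imwrite("pics/"+name,g)
def tri(cs,ps):
    A=np.zeros((3,3));b=np.zeros(3)
    for c,p in zip(cs,ps):
        d=c.ray(p);M=np.eye(3)-np.outer(d,d);A+=M;b+=M@c.C
    X=np.linalg.solve(A,b); return X,[np.linalg.norm((np.eye(3)-np.outer(c.ray(p),c.ray(p)))@(X-c.C)) for c,p in zip(cs,ps)]
E
python3 - <<'E'
from h import *
a=Cam("top");a.crop(205,140,140,130,5.7,"t1.png")
b=Cam("side");b.crop(215,165,120,110,5.4,"s1.png")
E
```

```text
(no output)
```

View pics/t1.png

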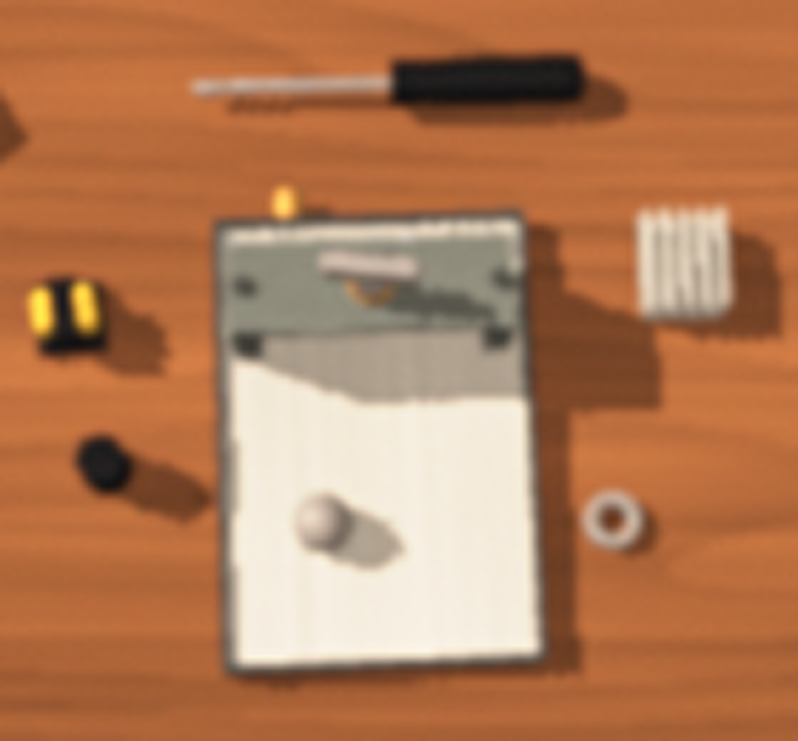

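View pics/s1.png

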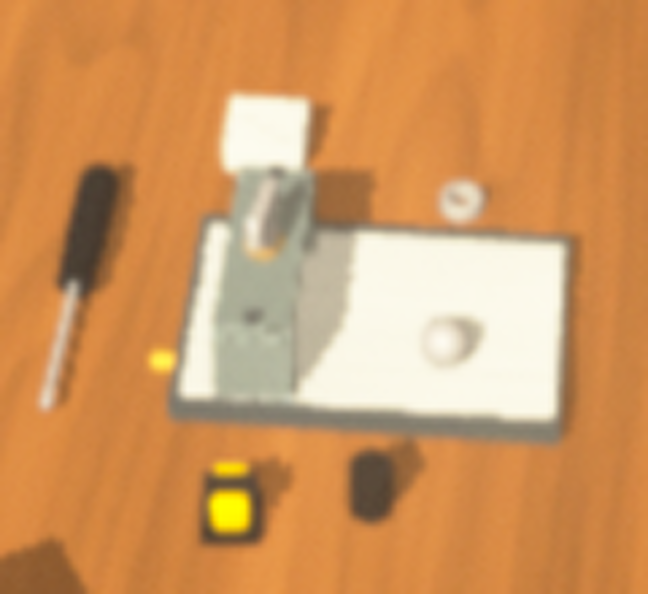

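```bash
python3 - <<'E'
from h import *
a=Cam("top");b=Cam("side")
T=lambda u,v:((u+.5)/5.7+205-.5,(v+.5)/5.7+140-.5)
S=lambda u,v:((u+.5)/5.4+215-.5,(v+.5)/5.4+165-.5)
ct=[a.plane(T(*p),.017) for p in [(215,222),(523,212),(547,657),(228,674)]]
cs=[b.plane(S(*p),.017) for p in [(172,406),(206,216),(573,237),(562,428)]]
print(np.round(ct,4));print(np.round(cs,4))
for c in(ct,cs): print([round(np.linalg.norm(c[i]-c[(i+1)%4]),4) for i in range(4)])
X,e=tri([a,b],[T(322,522),S(447,340)]);print("ball",X,e)
for p in [(322,522)]:print(a.plane(T(*p),.027))
print(b.plane(S(447,340),.027))
# corners in jig: FL FR NR NL
L=np.array([[.085,.075],[.085,-.075],[-.135,-.075],[-.135,.075]])
for c in (ct,cs):
  W=np.array(c)[:,:2]
  for off in(0,.004):
    J=L+np.sign(L)*off
    jm,wm=J.mean(0),W.mean(0); A=J-jm;B=W-wm
    th=np.arctan2((A[:,0]*B[:,1]-A[:,1]*B[:,0]).sum(),(A*B).sum())
    R=np.array([[np.cos(th),-np.sin(th)],[np.sin(th),np.cos(th)]]);t=wm-R@jm
    print(off,np.degrees(th),t,np.abs(A@R.T-B).max(),"ball jig",R.T@(X[:2]-t), "bridge",R@[.04,0]+t)
# wing ends top view (top face z~.104)
print("wing",a.plane(T(319,262),.106),a.plane(T(417,267),.106))
W,e=tri([a,b],[T(368,265),S(265,213)]);print(W,e)
E
```

```text
[[ 0.6775  0.1016  0.017 ]
 [ 0.6847 -0.0539  0.017 ]
 [ 0.4598 -0.0654  0.017 ]
 [ 0.4504  0.0899  0.017 ]]
[[ 0.6746  0.1066  0.017 ]
 [ 0.6832 -0.0531  0.017 ]
 [ 0.4563 -0.0644  0.017 ]
 [ 0.45    0.0938  0.017 ]]
[np.float64(0.1557), np.float64(0.2252), np.float64(0.1556), np.float64(0.2274)]
[np.float64(0.1599), np.float64(0.2272), np.float64(0.1583), np.float64(0.225)]
ball [0.52277591 0.04505243 0.02974682] [np.float64(0.0007703878853656508), np.float64(0.0007703878853655058)]
[0.52394    0.04509734 0.027     ]
[0.52225339 0.04256111 0.027     ]
0 2.982006293002574 [0.59307816 0.01933361] 0.0039369632116186964 ball jig [-0.06886911  0.02934129] bridge [0.633024  0.0214145]
0.004 2.9824345330957875 [0.59307815 0.0193338 ] 0.001462966550263567 ball jig [-0.06886889  0.02934161] bridge [0.63302397 0.02141499]
0 2.93128985773298 [0.5909865  0.02199355] 0.005325493181767671 ball jig [-0.06694215  0.02651689] bridge [0.63093416 0.02403909]
0.004 2.9300474097099314 [0.59098653 0.02199301] 0.0018253146812235443 ball jig [-0.06694273  0.02651598] bridge [0.63093424 0.02403768]
wing [0.6341045  0.04600923 0.106     ] [0.63227554 0.00067485 0.106     ]
[0.6330572  0.02352121 0.09855253] [np.float64(0.0017767518965035335), np.float64(0.0017767518965034626)]
```

```bash
cat >> h.py <<'E'
JO=np.array([.592,.0205]);JY=np.radians(2.95)
def j2w(x,y): c,s=np.cos(JY),np.sin(JY); return JO+[c*x-s*y,s*x+c*y]
def w2j(p): c,s=np.cos(JY),np.sin(JY); d=np.array(p[:2])-JO; return np.array([c*d[0]+s*d[1],-s*d[0]+c*d[1]])
def st():
    o=get_obs();M=Rn.from_quat(o["tool_rot"]).as_matrix()
    yaw=np.degrees(np.arctan2(M[1,0],M[0,0]))
    print("t%.2f pos %s jig %s yaw %.2f tilt %.2f grip %.1fmm F %s T %s q6 %.2f"%(o["t"],o["position"].round(4),(1e3*w2j(o["position"])).round(1),yaw,np.degrees(np.arccos(-M[2,2])),87.8*o["gripper_width"],o["force"].round(1),o["torque"].round(2),o["qpos"][5]))
    return o,M,yaw
def go(target,yawt=None):
    o,M,yaw=st(); d=M.T@(np.array(target)-o["position"])/.025
    if yawt is not None:
        print("turn",(yaw-yawt+180)%360-180); 
        A=Rn.from_euler('z',yawt,degrees=True).as_matrix()@np.diag([1,-1,-1]); d2=A.T@(np.array(target)-o["position"])/.025; print("units after turn",d2.round(3))
    print("units now",d.round(3))
E
python3 - <<'E'
from h import *
go([.523,.0445,.20],2.95)
E
```

```text
t0.30 pos [ 0.1685 -0.5756  0.3024] jig [-453.6 -573.6] yaw 16.32 tilt 0.04 grip 87.7mm F [-0.1 -0.2 -0.1] T [ 0.03 -0.06 -0.02] q6 -0.12
turn 13.368366019584755
units after turn [ 15.436 -24.043   4.094]
units now [ 20.577 -19.82    4.11 ]
```

Request:
{"op": "play_rows", "data": {
  "plan": [
    [[0, 0, 0], 6.7, 87.8],
    [[0, 0, 0], 6.7, 87.8],
    [[0.5, -0.9, 0], 0, 87.8],
    [[0.5, -0.9, 0], 0, 87.8],
    [[0.5, -0.9, 0], 0, 87.8]
  ]
}}

```text
t: 0.8
position: [0.2028, -0.5057, 0.3025]
tool_rot: [1.0, 0.025, 0.0, -0.0]
force: [0.7, 0.4, 0.4]
gripper_width: 1.0
```

```bash
python3 - <<'E'
from h import *
go([.523,.0445,.20],2.95)
E
```

```text
t0.80 pos [ 0.2028 -0.5057  0.3025] jig [-415.8 -505.5] yaw 2.88 tilt 0.02 grip 87.8mm F [0.7 0.4 0.4] T [ 0.02  0.02 -0.05] q6 0.20
turn -0.06570007987286886
units after turn [ 13.925 -21.321   4.099]
units now [ 13.9   -21.335   4.107]
```

Request:
{"op": "play_rows", "data": {
  "plan": [
    [[0.65, -1, 0.1], 0, 87.8],
    [[0.65, -1, 0.1], 0, 87.8],
    [[0.65, -1, 0.1], 0, 87.8],
    [[0.65, -1, 0.1], 0, 87.8],
    [[0.65, -1, 0.1], 0, 87.8]
  ]
}}

```text
t: 1.3
position: [0.2778, -0.3764, 0.2901]
tool_rot: [1.0, 0.025, 0.0, 0.0]
force: [0.9, -0.5, -0.3]
gripper_width: 0.996
```

Request:
{"op": "play_rows", "data": {
  "plan": [
    [[0.65, -1, 0.1], 0, 87.8],
    [[0.65, -1, 0.1], 0, 87.8],
    [[0.65, -1, 0.1], 0, 87.8],
    [[0.65, -1, 0.1], 0, 87.8],
    [[0.65, -1, 0.1], 0, 87.8]
  ]
}}

```text
t: 1.8
position: [0.3526, -0.2475, 0.2777]
tool_rot: [1.0, 0.025, 0.0, 0.0]
force: [0.6, -0.5, 0.2]
gripper_width: 0.998
```

Request:
{"op": "play_rows", "data": {
  "plan": [
    [[0.65, -1, 0.1], 0, 70],
    [[0.65, -1, 0.1], 0, 70],
    [[0.65, -1, 0.1], 0, 70],
    [[0.65, -1, 0.1], 0, 70],
    [[0.65, -1, 0.1], 0, 70]
  ]
}}

```text
t: 2.3
position: [0.4275, -0.1184, 0.2652]
tool_rot: [1.0, 0.025, 0.0, 0.0]
force: [-0.0, -1.5, -0.8]
gripper_width: 0.799
```

```bash
python3 - <<'E'
from h import *
go([.523,.0445,.20],2.95)
E
```

```text
t2.30 pos [ 0.4275 -0.1184  0.2652] jig [-171.5 -130.3] yaw 2.92 tilt 0.02 grip 70.1mm F [-0.  -1.5 -0.8] T [ 0.04 -0.   -0.01] q6 1.09
turn -0.031306985016243516
units after turn [ 4.152 -6.312  2.609]
units now [ 4.148 -6.314  2.61 ]
```

Request:
{"op": "play_rows", "data": {
  "plan": [
    [[0.65, -1, 0.4], 0, 70],
    [[0.65, -1, 0.4], 0, 70],
    [[0.65, -1, 0.4], 0, 70],
    [[0.65, -1, 0.4], 0, 70],
    [[0.65, -1, 0.4], 0, 70]
  ]
}}

```text
t: 2.8
position: [0.5023, 0.0106, 0.2148]
tool_rot: [1.0, 0.026, 0.0, -0.0]
force: [0.8, -0.2, 0.7]
gripper_width: 0.793
```

Request:
{"op": "play_rows", "data": {
  "plan": [
    [[0.65, -1, 0.4], 0, 60],
    [[0.26, -0.31, 0.3], 0, 60],
    [[0, 0, 0], 0, 60],
    [[0, 0, 0], 0, 60],
    [[0, 0, 0], 0, 60]
  ]
}}

```text
t: 3.3
position: [0.5223, 0.0423, 0.198]
tool_rot: [1.0, 0.025, -0.0, 0.0]
force: [-0.3, 0.5, -0.0]
gripper_width: 0.683
```

```bash
python3 - <<'E'
from h import *
go([.523,.0445,.1],2.95)
a=Cam("top");a.crop(205,140,140,130,5.7,"t2.png")
b=Cam("side");b.crop(215,165,120,110,5.4,"s2.png")
E
```

```text
t3.30 pos [0.5223 0.0423 0.198 ] jig [-68.5  25.4] yaw 2.87 tilt 0.01 grip 60.0mm F [-0.3  0.5 -0. ] T [ 0.02  0.05 -0.01] q6 1.47
turn -0.08377852793782381
units after turn [ 0.032 -0.086  3.922]
units now [ 0.032 -0.086  3.922]
```

View pics/s2.png

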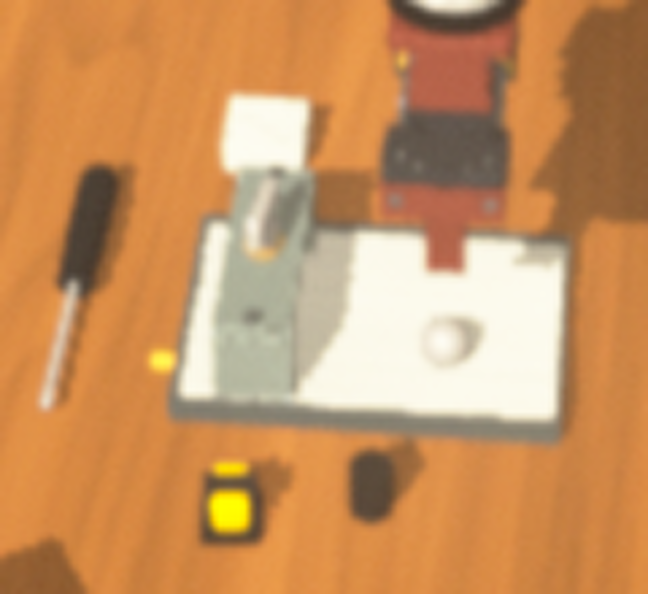

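View pics/t2.png

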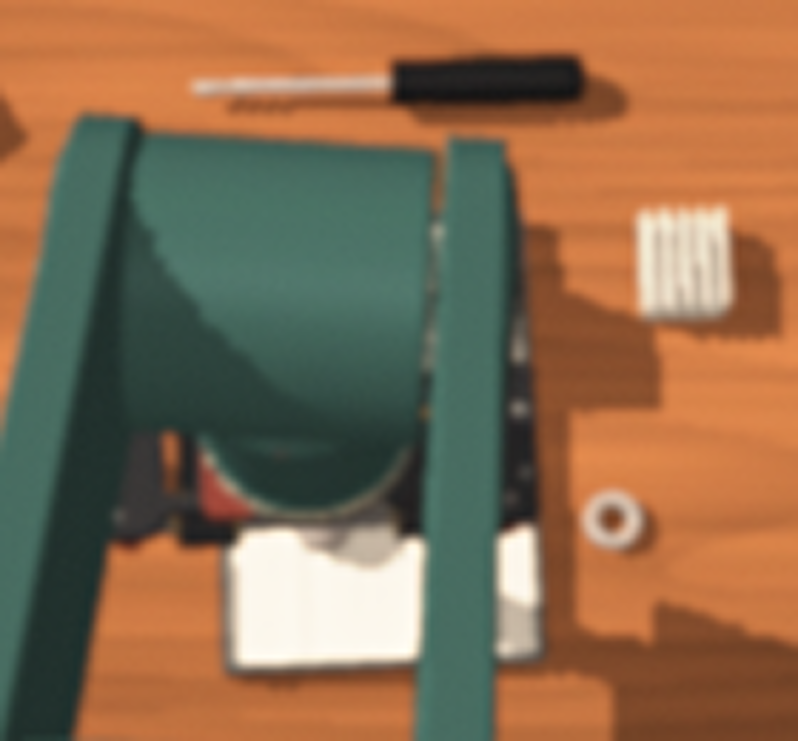

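The side crop shows the ball at (447, 340) and a finger tip at (446, 270). The arm blocks the top view. I'll descend so the fingers straddle the ball.

Request:
{"op": "play_rows", "data": {
  "plan": [
    [[0, -0.07, 0.7], 0, 60],
    [[0, 0, 0.8], 0, 60],
    [[0, 0, 0.8], 0, 60],
    [[0, 0, 0.8], 0, 60],
    [[0, 0, 0.8], 0, 60]
  ]
}}

```text
t: 3.9
position: [0.5228, 0.0443, 0.1]
tool_rot: [1.0, 0.025, 0.001, 0.0]
force: [-0.0, -0.7, 0.3]
gripper_width: 0.682
```

```bash
python3 - <<'E'
from h import *
go([.523,.0445,.1],2.95)
b=Cam("side");b.crop(215,165,120,110,5.4,"s3.png")
E
```

```text
t3.90 pos [0.5228 0.0443 0.1   ] jig [-67.9  27.3] yaw 2.86 tilt 0.06 grip 59.9mm F [-0.  -0.7  0.3] T [-0.02  0.04  0.01] q6 1.47
turn -0.09052485490593654
units after turn [ 0.009 -0.008  0.001]
units now [ 0.009 -0.008  0.001]
```

View pics/s3.png

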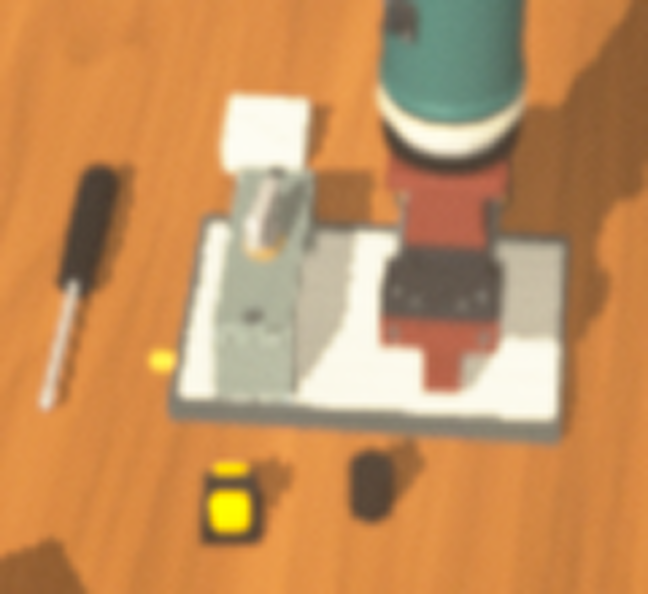

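Request:
{"op": "play_rows", "data": {
  "plan": [
    [[0, 0, 0], 0, 33],
    [[0, 0, 0], 0, 33],
    [[0, 0, 0], 0, 33],
    [[0, 0.1, 0], 0, 33],
    [[0, 0.1, 0], 0, 33]
  ],
  "squeeze": 3
}}

```text
t: 4.45
position: [0.5233, 0.0399, 0.1009]
tool_rot: [1.0, 0.026, 0.001, 0.0]
force: [-0.4, 1.2, 0.8]
gripper_width: 0.376
```

Request:
{"op": "play_rows", "data": {
  "plan": [
    [[0, 0.15, 0], 0, 33],
    [[0, 0.15, 0], 0, 33],
    [[0, 0.15, 0], 0, 33],
    [[0, 0.15, 0], 0, 33],
    [[0, 0.12, 0], 0, 33]
  ]
}}

```text
t: 4.95
position: [0.5238, 0.0216, 0.1001]
tool_rot: [1.0, 0.025, -0.0, -0.0]
force: [0.6, 1.1, -0.1]
gripper_width: 0.375
```

Request:
{"op": "play_rows", "data": {
  "plan": [
    [[0, 0.1, 0], 0, 33],
    [[0, 0.06, 0], 0, 33],
    [[0, 0, 0], 0, 33],
    [[0, 0, 0], 0, 31.5],
    [[0, 0, 0], 0, 31.5]
  ]
}}

```text
t: 5.45
position: [0.524, 0.0182, 0.1002]
tool_rot: [1.0, 0.026, -0.0, -0.0]
force: [-0.6, -0.3, -0.0]
gripper_width: 0.36
```

```bash
python3 - <<'E'
from h import *
go(list(j2w(-.068,0))+[.1],2.95)
b=Cam("side");b.crop(215,165,120,110,5.4,"s4.png")
E
```

```text
t5.45 pos [0.524  0.0182 0.1002] jig [-68.    1.2] yaw 2.93 tilt 0.01 grip 31.6mm F [-0.6 -0.3 -0. ] T [ 0.05  0.01 -0.03] q6 1.42
turn -0.020121245667382937
units after turn [0.001 0.049 0.006]
units now [0.001 0.049 0.006]
```

View pics/s4.png

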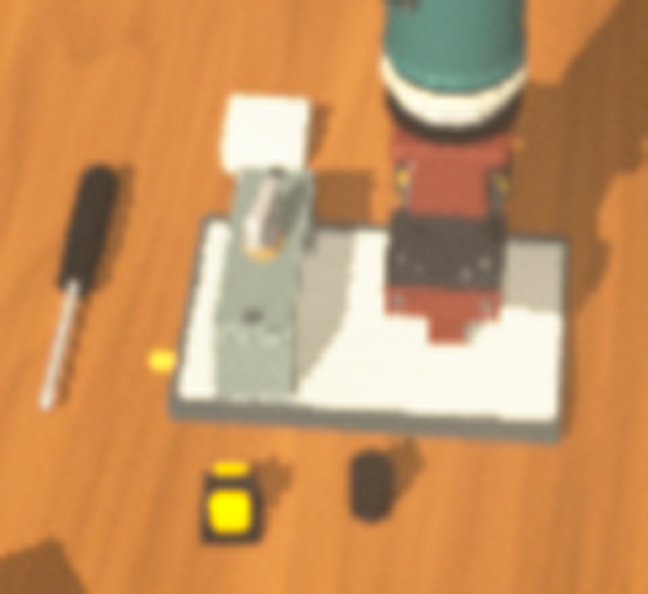

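Request:
{"op": "play_rows", "data": {
  "plan": [
    [[0, 0.04, 0], 0, 31.5],
    [[0, 0, 0], 0, 31.5],
    [[0, 0, 0], 0, 50],
    [[0, 0, 0], 0, 50],
    [[0, 0, -0.5], 0, 50]
  ]
}}

```text
t: 6.0
position: [0.523, 0.0172, 0.1119]
tool_rot: [1.0, 0.025, -0.002, -0.0]
force: [0.0, -0.8, -0.1]
gripper_width: 0.558
```

Request:
{"op": "play_rows", "data": {
  "plan": [
    [[0, 0, -0.8], 0, 50],
    [[0, 0, -0.5], 0, 50],
    [[-0.6, 0, -0.1], 0, 40],
    [[-0.6, 0, 0], 0, 30],
    [[-0.6, 0, 0], 0, 16]
  ]
}}

```text
t: 6.5
position: [0.479, 0.0148, 0.1487]
tool_rot: [1.0, 0.026, 0.001, 0.0]
force: [0.5, -0.8, 0.3]
gripper_width: 0.336
```

```bash
python3 - <<'E'
from h import *
st()
b=Cam("side");b.crop(215,165,120,110,5.4,"s5.png",[list(j2w(-.068,0))+[.027]])
E
```

```text
t6.50 pos [0.479  0.0148 0.1487] jig [-1.131e+02  1.000e-01] yaw 2.92 tilt 0.08 grip 29.5mm F [ 0.5 -0.8  0.3] T [0.1  0.01 0.02] q6 1.41
```

View pics/s5.png

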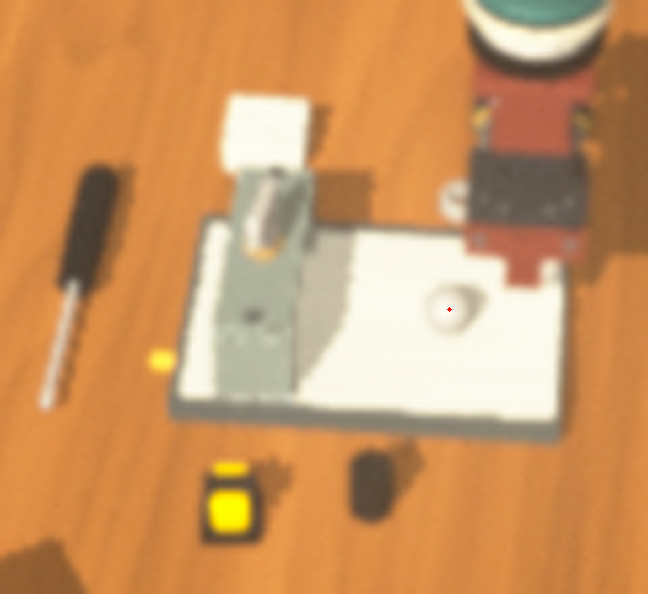

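Request:
{"op": "play_rows", "data": {
  "plan": [
    [[0, 0, 0.4], 0, 16],
    [[0, 0, 0.4], 0, 16],
    [[0, 0, 0.4], 0, 16],
    [[0, 0, 0.4], 0, 16],
    [[0, 0, 0.4], 0, 16]
  ]
}}

```text
t: 7.05
position: [0.4793, 0.0148, 0.0964]
tool_rot: [1.0, 0.025, -0.0, -0.0]
force: [-0.6, -1.6, 1.0]
gripper_width: 0.184
```

Request:
{"op": "play_rows", "data": {
  "plan": [
    [[0.1, 0, 0], 0, 16],
    [[0.2, 0, 0], 0, 16],
    [[0.2, 0, 0], 0, 16],
    [[0.2, 0, 0], 0, 16],
    [[0.1, 0, 0], 0, 16]
  ]
}}

```text
t: 7.55
position: [0.5004, 0.0158, 0.0981]
tool_rot: [1.0, 0.025, 0.001, 0.0]
force: [-0.0, 0.5, 0.4]
gripper_width: 0.179
```

```bash
python3 - <<'E'
from h import *
st()
b=Cam("side");b.crop(215,165,120,110,5.4,"s6.png",[list(j2w(-.068,0))+[.027]])
E
```

```text
t7.55 pos [0.5004 0.0158 0.0981] jig [-91.7  -0. ] yaw 2.92 tilt 0.10 grip 15.7mm F [-0.   0.5  0.4] T [0.04 0.01 0.02] q6 1.41
```

View pics/s6.png

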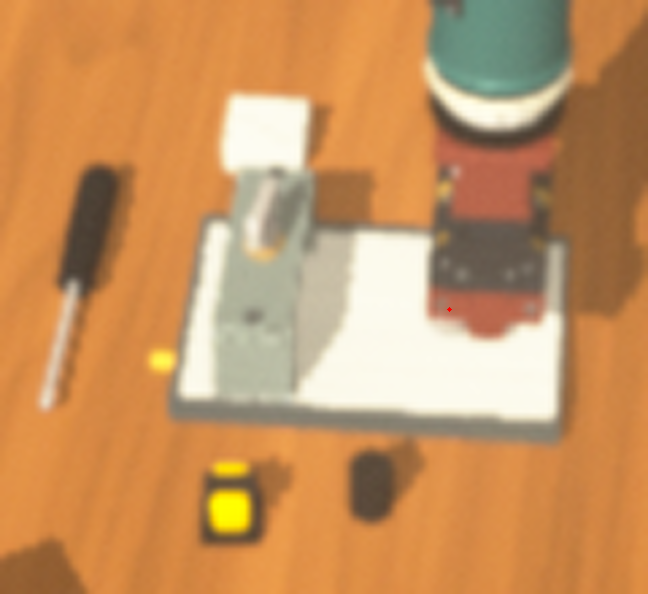

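Request:
{"op": "play_rows", "data": {
  "plan": [
    [[0.15, 0, 0], 0, 16],
    [[0.2, 0, 0], 0, 16],
    [[0.2, 0, 0], 0, 16],
    [[0.2, 0, 0], 0, 16],
    [[0, 0, 0], 0, 16]
  ]
}}

```text
t: 8.1
position: [0.5191, 0.0167, 0.0978]
tool_rot: [1.0, 0.025, 0.001, 0.0]
force: [1.0, -0.1, -0.6]
gripper_width: 0.179
```

```bash
python3 - <<'E'
from h import *
for i in range(3):
  b=Cam("side");b.crop(240,190,70,60,4,f"s7_{i}.png")
ims=[cv2.imread(f"pics/s7_{i}.png") for i in range(3)]
cv2.imwrite("pics/s7.png",np.hstack([ims[0],ims[1],ims[2]])[:, :800]) if 0 else cv2.imwrite("pics/s7.png",np.vstack([np.hstack(ims[:2]),np.hstack([ims[2],ims[2]*0])]))
st()
E
```

```text
t8.25 pos [0.5177 0.0168 0.0976] jig [-74.4   0.1] yaw 2.92 tilt 0.02 grip 16.1mm F [ 0.6  0.  -0. ] T [ 0.   -0.   -0.01] q6 1.42
```

View pics/s7.png

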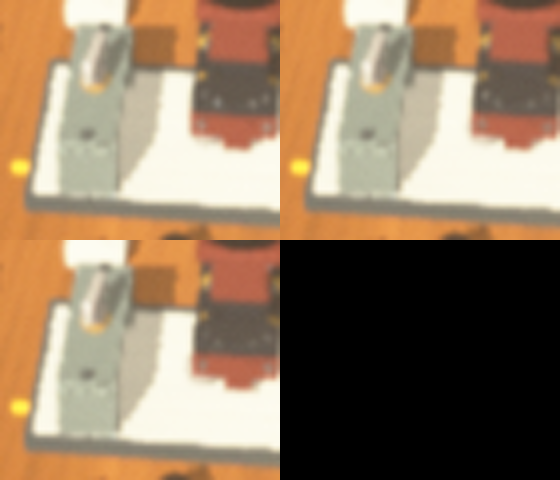

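```bash
python3 - <<'E'
from h import *
b=Cam("side");b.crop(235,185,80,70,9,"s8.png",[list(j2w(x,0))+[.027] for x in(-.052,-.04,-.02,.0)])
st()
a=Cam("top");a.crop(205,140,140,130,5.7,"t8.png",[list(j2w(-.052,0))+[.027]])
E
```

```text
t8.30 pos [0.5176 0.0168 0.0976] jig [-74.5   0.1] yaw 2.92 tilt 0.03 grip 16.3mm F [-0.4 -0.4 -0.3] T [0.04 0.   0.02] q6 1.42
```

View pics/s8.png

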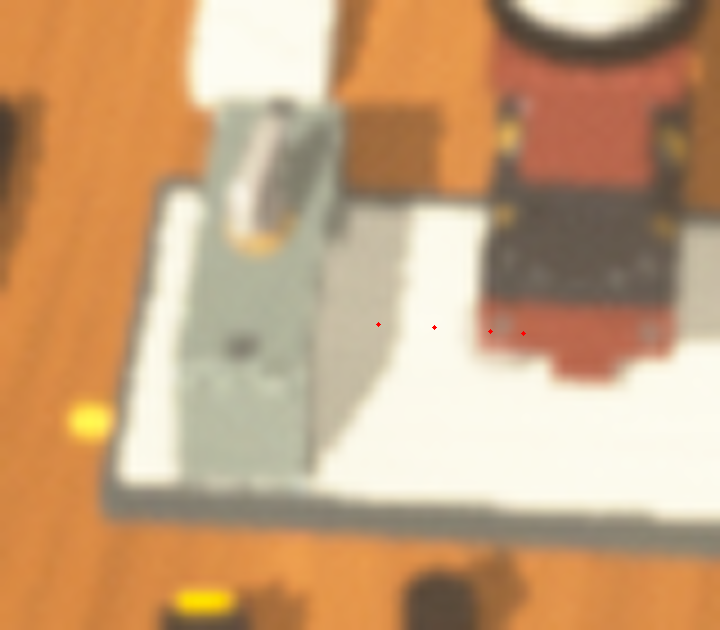

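View pics/t8.png

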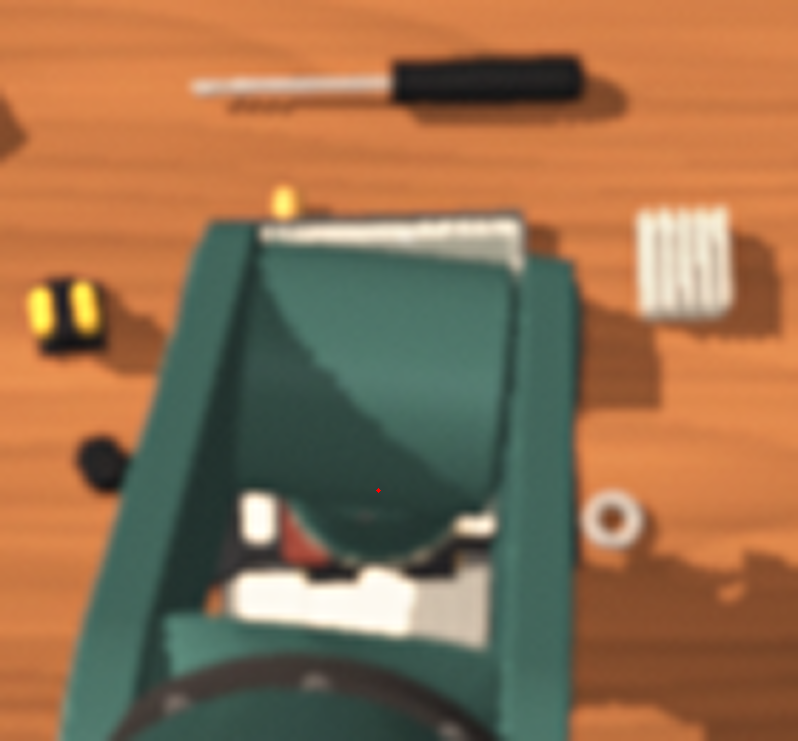

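Request:
{"op": "play_rows", "data": {
  "plan": [
    [[-0.4, 0, 0], 0, 16],
    [[-0.5, 0, 0], 0, 16],
    [[-0.5, 0, 0], 0, 16],
    [[-0.3, 0, 0], 0, 16],
    [[0, 0, 0], 0, 16]
  ]
}}

```text
t: 8.85
position: [0.4732, 0.0147, 0.0976]
tool_rot: [1.0, 0.025, -0.001, -0.0]
force: [-0.6, -0.0, 0.1]
gripper_width: 0.181
```

```bash
python3 - <<'E'
from h import *
b=Cam("side");b.crop(235,185,80,70,9,"s9.png",[list(j2w(x,0))+[.027] for x in(-.052,-.04,-.02,.0)])
st()
E
```

```text
t8.90 pos [0.4746 0.0146 0.0978] jig [-1.176e+02  1.000e-01] yaw 2.90 tilt 0.03 grip 15.8mm F [ 1.   0.1 -0.5] T [-0.02 -0.01  0.02] q6 1.40
```

View pics/s9.png

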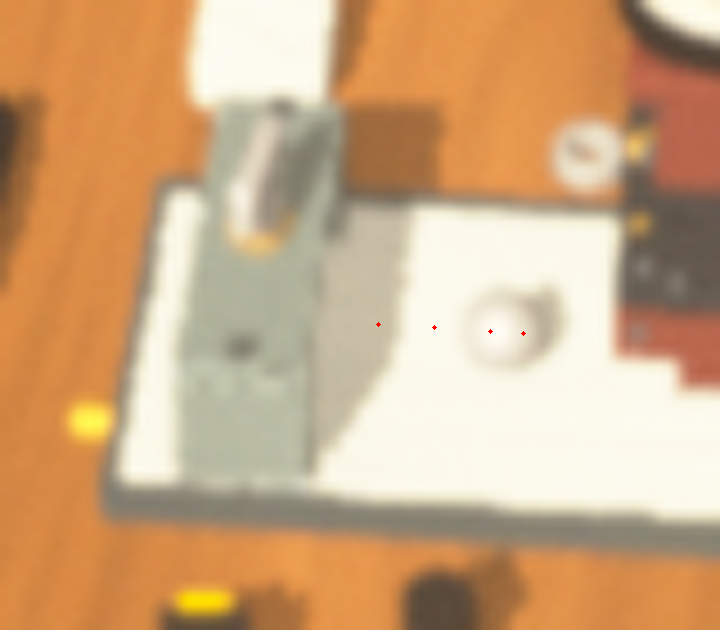

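Request:
{"op": "play_rows", "data": {
  "plan": [
    [[0.4, 0, 0], 0, 16],
    [[0.5, 0, 0], 0, 16],
    [[0.5, 0, 0], 0, 16],
    [[0.35, 0, 0], 0, 16],
    [[0.1, 0, 0], 0, 16]
  ]
}}

```text
t: 9.4
position: [0.5238, 0.017, 0.0977]
tool_rot: [1.0, 0.026, 0.001, 0.0]
force: [-0.7, 0.3, 0.2]
gripper_width: 0.181
```

```bash
python3 - <<'E'
from h import *
st()
E
```

```text
t9.40 pos [0.5238 0.017  0.0977] jig [-68.3  -0. ] yaw 2.93 tilt 0.11 grip 15.9mm F [-0.7  0.3  0.2] T [-0.01 -0.02 -0.01] q6 1.42
```

Request:
{"op": "play_rows", "data": {
  "plan": [
    [[0.2, 0, 0], 0, 16],
    [[0.4, 0, 0], 0, 16],
    [[0.4, 0, 0], 0, 16],
    [[0, 0, 0], 0, 16],
    [[-0.4, 0, 0], 0, 16]
  ]
}}

```text
t: 9.9
position: [0.5381, 0.0176, 0.0978]
tool_rot: [1.0, 0.026, 0.001, 0.0]
force: [-0.5, -0.4, 0.9]
gripper_width: 0.177
```

Request:
{"op": "play_rows", "data": {
  "plan": [
    [[-0.5, 0, 0], 0, 16],
    [[-0.3, 0, 0], 0, 16],
    [[0, 0, 0], 0, 16],
    [[0, 0, 0], 0, 16],
    [[0, 0, 0], 0, 16]
  ]
}}

```text
t: 10.4
position: [0.5171, 0.0166, 0.0979]
tool_rot: [1.0, 0.025, 0.0, -0.0]
force: [-0.4, 0.1, 0.1]
gripper_width: 0.179
```

```bash
python3 - <<'E'
from h import *
b=Cam("side");b.crop(235,185,80,70,9,"s10.png",[list(j2w(x,0))+[.027] for x in(-.04,-.02,.0,.02)])
st()
E
```

```text
t10.45 pos [0.5171 0.0166 0.0978] jig [-75.  -0.] yaw 2.91 tilt 0.05 grip 15.9mm F [0.7 0.1 0.7] T [-0.01 -0.02  0.03] q6 1.42
```

View pics/s10.png

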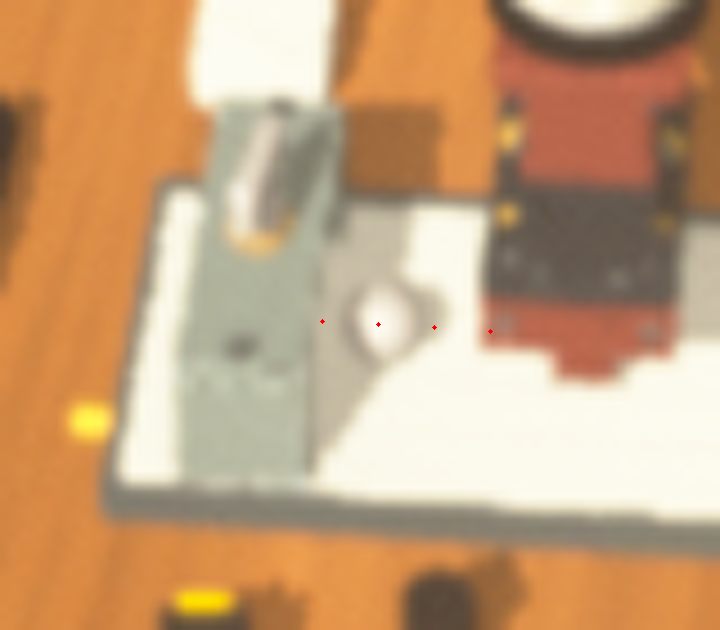

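Request:
{"op": "play_rows", "data": {
  "plan": [
    [[0.4, 0, 0], 0, 16],
    [[0.4, 0, 0], 0, 16],
    [[0.3, 0, 0], 0, 16],
    [[0.1, 0, 0], 0, 16],
    [[0, 0, 0], 0, 16]
  ]
}}

```text
t: 10.95
position: [0.5473, 0.0182, 0.0976]
tool_rot: [1.0, 0.026, 0.0, -0.0]
force: [-1.1, 0.1, 0.1]
gripper_width: 0.181
```

```bash
python3 - <<'E'
from h import *
b=Cam("side");b.crop(235,185,80,70,9,"s11.png",[list(j2w(x,0))+[.027] for x in(-.04,-.02,.0,.02)])
st()
E
```

```text
t11.00 pos [0.5466 0.0183 0.0975] jig [-45.4   0.1] yaw 2.93 tilt 0.02 grip 15.7mm F [ 0.2 -0.4  0.8] T [-0.01  0.03 -0.03] q6 1.43
```

View pics/s11.png

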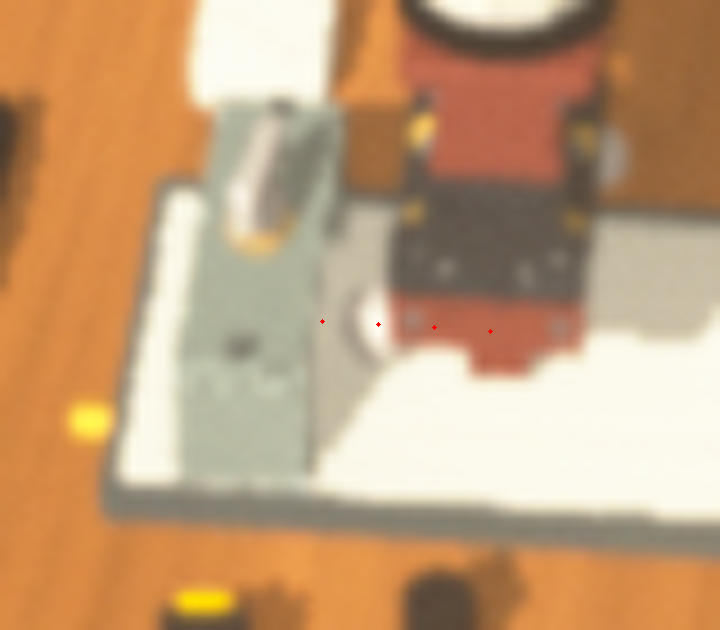

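Request:
{"op": "play_rows", "data": {
  "plan": [
    [[0.46, 0, 0], 0, 16],
    [[0.5, 0, 0], 0, 16],
    [[0.42, 0, 0], 0, 16],
    [[0, 0, 0], 0, 16],
    [[-0.5, 0, 0], 0, 16]
  ]
}}

```text
t: 11.5
position: [0.5703, 0.0192, 0.0978]
tool_rot: [1.0, 0.026, 0.001, 0.0]
force: [-0.0, 0.1, 1.1]
gripper_width: 0.184
```

Request:
{"op": "play_rows", "data": {
  "plan": [
    [[-0.6, 0, 0], 0, 16],
    [[-0.6, 0, 0], 0, 16],
    [[-0.5, 0, 0], 0, 16],
    [[0, 0, 0], 0, 16],
    [[0, 0, 0], 0, 16]
  ]
}}

```text
t: 12.0
position: [0.5259, 0.0171, 0.0979]
tool_rot: [1.0, 0.025, 0.0, -0.0]
force: [-0.6, 0.4, 0.1]
gripper_width: 0.179
```

```bash
python3 - <<'E'
from h import *
b=Cam("side");b.crop(235,185,80,70,9,"s12.png",[list(j2w(x,0))+[.027] for x in(-.04,-.02,.0,.02)])
st()
E
```

```text
t12.05 pos [0.5266 0.0171 0.0979] jig [-65.4  -0. ] yaw 2.91 tilt 0.07 grip 16.1mm F [-0.1  0.2  0.6] T [ 0.03  0.05 -0.01] q6 1.42
```

View pics/s12.png

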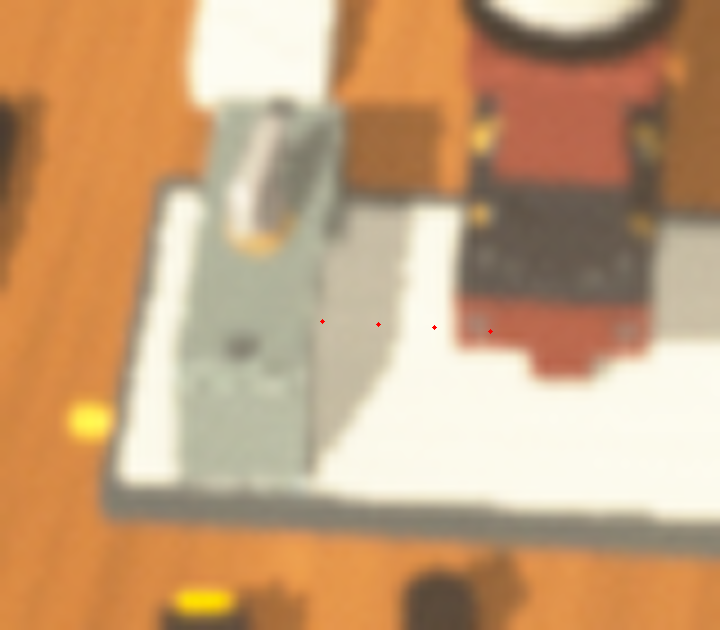

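The ball is now hidden under the beam, which puts it between jig x of about 36 and 50. I'll lift and move the arm aside for a clear look at the pocket and wing.

Request:
{"op": "play_rows", "data": {
  "plan": [
    [[-0.3, 0, -0.8], 0, 40],
    [[0, 0, -1], 0, 40],
    [[0, 0.5, -1], 0, 40],
    [[0, 1, -1], 0, 40],
    [[0, 1, -0.5], 0, 40]
  ]
}}

```text
t: 12.55
position: [0.5236, -0.0463, 0.2076]
tool_rot: [1.0, 0.026, 0.002, 0.0]
force: [0.6, 0.1, -0.5]
gripper_width: 0.454
```

Request:
{"op": "play_rows", "data": {
  "plan": [
    [[0, 1, 0], 0, 40],
    [[0, 1, 0], 0, 40],
    [[0, 1, 0], 0, 40],
    [[0, 1, 0], 0, 40],
    [[0, 1, 0], 0, 40]
  ]
}}

```text
t: 13.05
position: [0.529, -0.1718, 0.2054]
tool_rot: [1.0, 0.025, 0.001, 0.0]
force: [0.4, 0.2, 0.5]
gripper_width: 0.457
```

```bash
python3 - <<'E'
from h import *
st()
b=Cam("side");b.crop(235,185,80,70,9,"s13.png")
a=Cam("top");a.crop(230,165,80,70,9,"t13.png",[list(j2w(.025,0))+[.023]])
E
```

```text
t13.05 pos [ 0.529  -0.1718  0.2054] jig [ -72.9 -188.8] yaw 2.92 tilt 0.07 grip 40.1mm F [0.4 0.2 0.5] T [ 0.05 -0.   -0.02] q6 1.08
```

View pics/t13.png

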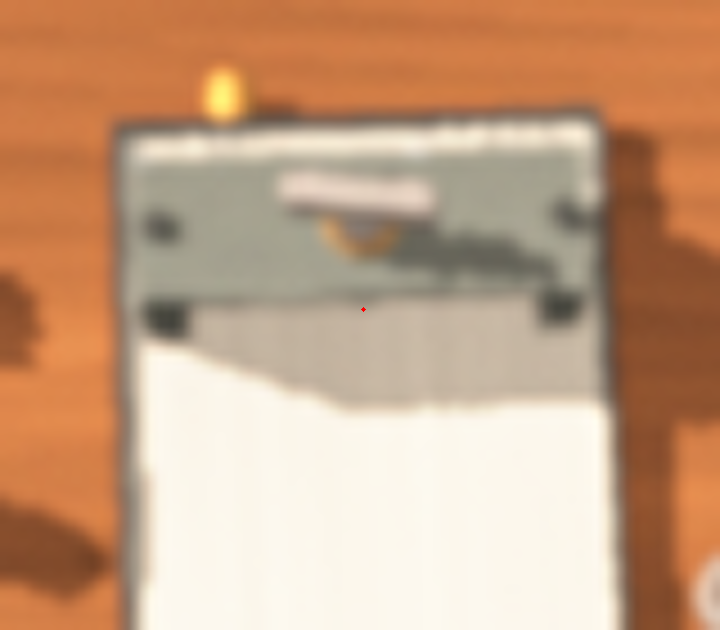

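View pics/s13.png

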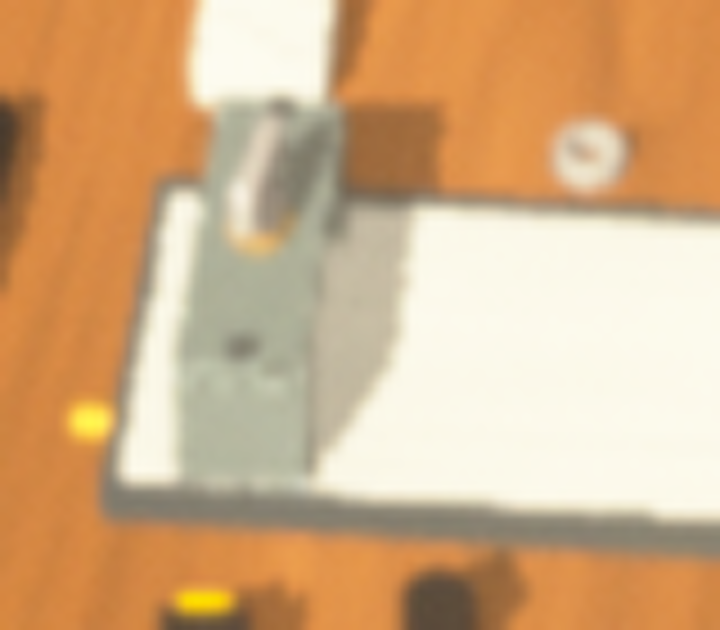

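```bash
python3 - <<'E'
from h import *
a=Cam("top")
g=cv2.resize(a.f[165:235,230:310],None,fx=9,fy=9,interpolation=cv2.INTER_CUBIC)
r=g[150:235,250:460].astype(int); 
m=((r[:,:,2]-r[:,:,1]>4)&(r.sum(2)>540)).astype(np.uint8)
n,l,s,c=cv2.connectedComponentsWithStats(m); i=1+np.argmax(s[1:,4]); print(s[i],c[i]+[250,150])
rc=cv2.minAreaRect(np.argwhere(l==i)[:,::-1].astype(np.float32)); print(rc)
bx=cv2.boxPoints(rc)+[250,150]
P=np.array([a.plane(((p[0]+.5)/9+229.5,(p[1]+.5)/9+164.5),.1055) for p in bx]);print(P.round(4))
e=max([P[1]-P[0],P[2]-P[1]],key=np.linalg.norm); print("len",np.linalg.norm(e),"yaw",np.degrees(np.arctan2(e[1],e[0])),"centre",P.mean(0),w2j(P.mean(0)))
E
```

```text
[  28   20  154   39 3955] [354.45486726 189.69102402]
((104.79643249511719, 38.59099197387695), (153.8108673095703, 29.80058479309082), 4.969740867614746)
[[0.6319 0.0466 0.1055]
 [0.6409 0.046  0.1055]
 [0.6374 0.001  0.1055]
 [0.6284 0.0017 0.1055]]
len 0.045113201747245354 yaw -94.41856464106898 centre [0.63462598 0.02381795 0.1055    ] [0.04274025 0.00111983]
```

```bash
python3 - <<'E'
from h import *
go([.6335,.0232,.205])
E
```

```text
t13.20 pos [ 0.529  -0.1719  0.2053] jig [ -72.8 -188.9] yaw 2.79 tilt 0.07 grip 39.9mm F [-0.2  0.7 -0.6] T [-0.02  0.05  0.04] q6 1.08
units now [ 4.554 -7.592  0.015]
```

Request:
{"op": "play_rows", "data": {
  "plan": [
    [[0.5, -0.85, 0], 0, 34],
    [[0.5, -0.85, 0], 0, 34],
    [[0.5, -0.85, 0], 0, 34],
    [[0.5, -0.85, 0], 0, 34],
    [[0.5, -0.85, 0], 0, 34]
  ]
}}

```text
t: 13.7
position: [0.5854, -0.0589, 0.2051]
tool_rot: [1.0, 0.026, -0.0, -0.0]
force: [-0.1, 0.7, 0.3]
gripper_width: 0.391
```

Request:
{"op": "play_rows", "data": {
  "plan": [
    [[0.5, -0.85, 0], 0, 34],
    [[0.5, -0.85, 0], 0, 34],
    [[0.5, -0.85, 0], 0, 34],
    [[0.5, -0.75, 0], 0, 34],
    [[0, 0, 0], -8.3, 34]
  ]
}}

```text
t: 14.2
position: [0.632, 0.0276, 0.2052]
tool_rot: [0.995, 0.1, 0.001, -0.001]
force: [0.5, 0.4, 0.1]
gripper_width: 0.39
```

Request:
{"op": "play_rows", "data": {
  "plan": [
    [[0, 0, 0], -8.3, 34],
    [[0, 0, 0], -8.3, 34],
    [[0, 0, 0], -8.3, 34],
    [[0, 0, 0], -8.3, 34],
    [[0, 0, 0], -8.3, 34]
  ]
}}

```text
t: 14.7
position: [0.6305, 0.0252, 0.2051]
tool_rot: [0.894, 0.447, -0.0, -0.0]
force: [0.1, -0.2, 0.3]
gripper_width: 0.384
```

Request:
{"op": "play_rows", "data": {
  "plan": [
    [[0, 0, 0], -8.3, 34],
    [[0, 0, 0], -8.3, 34],
    [[0, 0, 0], -8.3, 34],
    [[0, 0, 0], -8.3, 34],
    [[0, 0, 0], 0, 34]
  ]
}}

```text
t: 15.2
position: [0.6305, 0.025, 0.2051]
tool_rot: [0.731, 0.682, -0.0, -0.0]
force: [0.1, -0.0, -0.2]
gripper_width: 0.384
```

```bash
python3 - <<'E'
from h import *
go([.6335,.0232,.168],85.6)
b=Cam("side");b.crop(235,165,80,70,9,"s14.png")
E
```

```text
t15.20 pos [0.6305 0.025  0.2051] jig [38.7  2.5] yaw 86.04 tilt 0.04 grip 33.7mm F [ 0.1 -0.  -0.2] T [-0.05 -0.06 -0.04] q6 -0.00
turn 0.4427020174884433
units after turn [-0.064  0.124  1.483]
units now [-0.065  0.124  1.483]
```

View pics/s14.png

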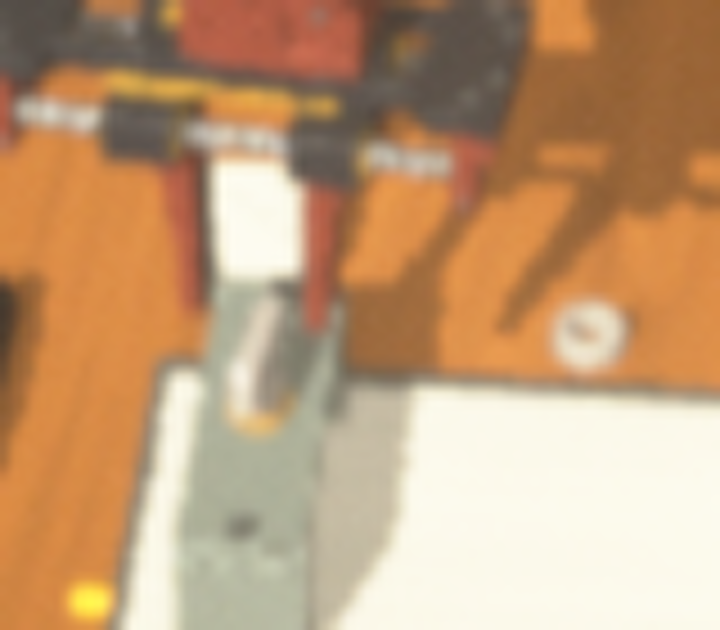

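Request:
{"op": "play_rows", "data": {
  "plan": [
    [[-0.06, 0.1, 0.3], 0.4, 34],
    [[0, 0, 0.3], 0, 34],
    [[0, 0, 0.3], 0, 34],
    [[0, 0, 0.3], 0, 34],
    [[0, 0, 0.28], 0, 34]
  ]
}}

```text
t: 15.75
position: [0.633, 0.0221, 0.1671]
tool_rot: [0.734, 0.679, -0.0, -0.0]
force: [-1.3, -0.2, -0.2]
gripper_width: 0.391
```

```bash
python3 - <<'E'
from h import *
go([.6335,.0232,.168],85.6)
b=Cam("side");b.crop(235,165,80,70,9,"s15.png")
E
```

```text
t15.75 pos [0.633  0.0221 0.1671] jig [41.  -0.5] yaw 85.49 tilt 0.05 grip 34.3mm F [-1.3 -0.2 -0.2] T [-0.01 -0.05 -0.04] q6 0.00
turn -0.1143186681890711
units after turn [ 0.046  0.016 -0.035]
units now [ 0.046  0.016 -0.035]
```

View pics/s15.png

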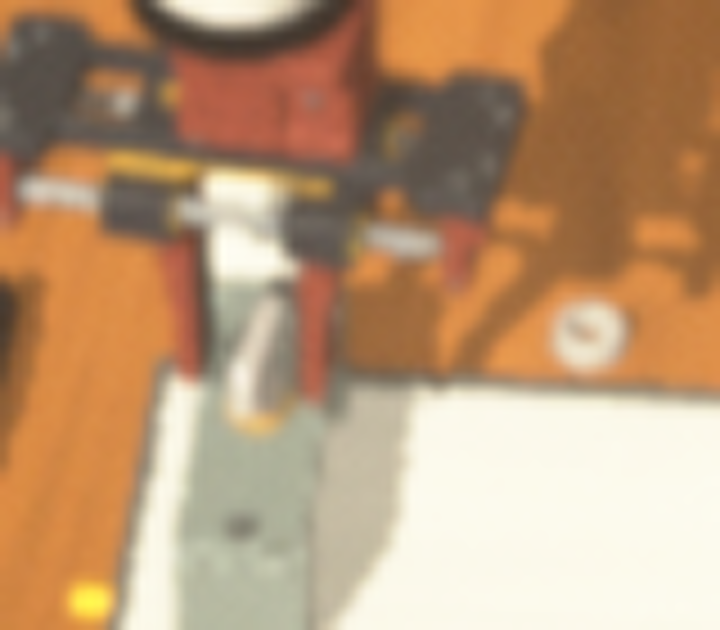

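Request:
{"op": "play_rows", "data": {
  "plan": [
    [[0, 0, 0], 0, 5],
    [[0, 0, 0], 0, 5],
    [[0, 0, 0], 0, 5],
    [[0, 0, 0], 0, 5],
    [[0, 0, 0], 0, 5]
  ],
  "squeeze": 15
}}

```text
t: 16.3
position: [0.633, 0.0221, 0.1686]
tool_rot: [0.734, 0.679, -0.0, -0.0]
force: [-2.5, -0.5, 2.7]
gripper_width: 0.112
```

```bash
python3 - <<'E'
from h import *
go([.6335,.0232,.167],85.6)
E
```

```text
t16.30 pos [0.633  0.0221 0.1686] jig [41.  -0.5] yaw 85.51 tilt 0.02 grip 9.9mm F [-2.5 -0.5  2.7] T [-0.04  0.28 -0.06] q6 0.00
turn -0.08963162745232012
units after turn [0.045 0.016 0.063]
units now [0.045 0.016 0.063]
```

Request:
{"op": "play_rows", "data": {
  "plan": [
    [[0, 0, 0], 0, 5],
    [[0, 0, 0.008], 4, 5],
    [[0, 0, 0.016], 8, 5],
    [[0, 0, 0.016], 8, 5],
    [[0, 0, 0.016], 8, 5]
  ],
  "squeeze": 30
}}

```text
t: 16.8
position: [0.6332, 0.022, 0.1672]
tool_rot: [0.878, 0.479, 0.0, 0.0]
force: [-2.0, -0.5, 3.2]
gripper_width: 0.111
```

```bash
python3 - <<'E'
from h import *
go([.6335,.0232,.167])
E
```

```text
t16.80 pos [0.6332 0.022  0.1672] jig [41.2 -0.6] yaw 57.20 tilt 0.01 grip 9.7mm F [-2.  -0.5  3.2] T [-0.09  0.33  0.01] q6 0.50
units now [ 0.046 -0.016  0.008]
```

Request:
{"op": "play_rows", "data": {
  "plan": [
    [[0, 0, 0.016], 8, 5],
    [[0, 0, 0.016], 8, 5],
    [[0, 0, 0.016], 8, 5],
    [[0, 0, 0.016], 8, 5],
    [[0, 0, 0.016], 8, 5]
  ]
}}

```text
t: 17.3
position: [0.6334, 0.0218, 0.1652]
tool_rot: [0.989, 0.15, 0.0, 0.0]
force: [-2.7, -1.0, 4.5]
gripper_width: 0.106
```

Request:
{"op": "play_rows", "data": {
  "plan": [
    [[0, 0, 0.016], 8, 5],
    [[0, 0, 0.016], 8, 5],
    [[0, 0, 0.016], 8, 5],
    [[0, 0, 0.016], 8, 5],
    [[0, 0, 0.016], 8, 5]
  ]
}}

```text
t: 17.8
position: [0.6333, 0.0215, 0.1632]
tool_rot: [0.98, -0.198, 0.0, 0.0]
force: [-1.7, -1.5, 4.2]
gripper_width: 0.112
```

Request:
{"op": "play_rows", "data": {
  "plan": [
    [[0, 0, 0.016], 8, 5],
    [[0, 0, 0.016], 8, 5],
    [[0, 0, 0.016], 8, 5],
    [[0, 0, 0.016], 8, 5],
    [[0, 0, 0], 0, 5]
  ]
}}

```text
t: 18.3
position: [0.6332, 0.0214, 0.1617]
tool_rot: [0.888, -0.459, 0.0, 0.001]
force: [-3.3, -2.6, 5.2]
gripper_width: 0.11
```

```bash
python3 - <<'E'
from h import *
go([.6335,.0232,.167])
b=Cam("side");b.crop(235,165,80,70,9,"s16.png")
E
```

```text
t18.30 pos [0.6332 0.0214 0.1617] jig [41.2 -1.2] yaw -54.69 tilt 0.06 grip 9.7mm F [-3.3 -2.6  5.2] T [-0.38  0.51 -0.08] q6 2.45
units now [-0.051 -0.051 -0.212]
```

View pics/s16.png

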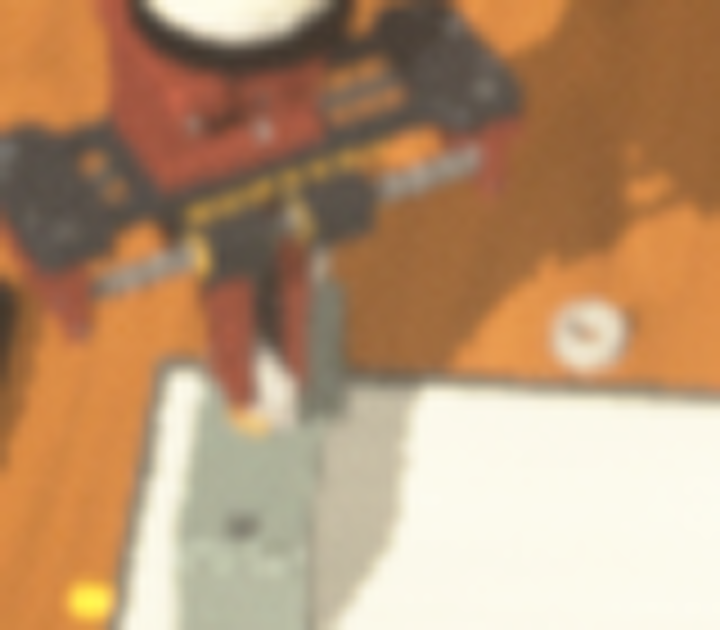

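Request:
{"op": "play_rows", "data": {
  "plan": [
    [[0, 0, 0], 0, 34],
    [[0, 0, 0], 0, 34],
    [[0, 0, -0.2], 0, 34],
    [[0, 0, -0.5], 0, 34],
    [[0, 0, -0.5], 0, 34]
  ]
}}

```text
t: 18.85
position: [0.6334, 0.0222, 0.1922]
tool_rot: [0.889, -0.458, 0.0, -0.0]
force: [-0.2, -0.8, 0.5]
gripper_width: 0.391
```

Request:
{"op": "play_rows", "data": {
  "plan": [
    [[0, 0, 0], -8.5, 34],
    [[0, 0, 0], -8.5, 34],
    [[0, 0, 0], -8.5, 34],
    [[0, 0, 0], -8.5, 34],
    [[0, 0, 0], -8.5, 34]
  ]
}}

```text
t: 19.35
position: [0.6338, 0.0221, 0.1927]
tool_rot: [0.995, -0.101, 0.001, -0.0]
force: [-1.4, -0.2, -1.0]
gripper_width: 0.387
```

Request:
{"op": "play_rows", "data": {
  "plan": [
    [[0, 0, 0], -8.5, 34],
    [[0, 0, 0], -8.5, 34],
    [[0, 0, 0], -8.5, 34],
    [[0, 0, 0], -8.5, 34],
    [[0, 0, 0], -8.5, 34]
  ]
}}

```text
t: 19.85
position: [0.6339, 0.0221, 0.1927]
tool_rot: [0.964, 0.266, 0.001, 0.0]
force: [0.2, -0.4, -0.4]
gripper_width: 0.386
```

Request:
{"op": "play_rows", "data": {
  "plan": [
    [[0, 0, 0], -8.5, 34],
    [[0, 0, 0], -8.5, 34],
    [[0, 0, 0], -8.5, 34],
    [[0, 0, 0], -8.5, 34],
    [[0, 0, 0], -8.5, 34]
  ]
}}

```text
t: 20.35
position: [0.6339, 0.0221, 0.1927]
tool_rot: [0.802, 0.597, 0.001, 0.001]
force: [-0.1, 0.5, 0.3]
gripper_width: 0.388
```

Request:
{"op": "play_rows", "data": {
  "plan": [
    [[0, 0, 0], -8.5, 34],
    [[0, 0, 0], -8.5, 34],
    [[0, 0, 0], -8.5, 34],
    [[0, 0, 0], -8.5, 34],
    [[0, 0, 0], -8.5, 34]
  ]
}}

```text
t: 20.85
position: [0.6338, 0.0221, 0.1926]
tool_rot: [0.531, 0.847, 0.0, 0.001]
force: [1.1, -0.4, 0.7]
gripper_width: 0.389
```

```bash
python3 - <<'E'
from h import *
go([.6335,.0222,.1615],125.3)
b=Cam("side");b.crop(235,165,80,70,9,"s17.png")
E
```

```text
t20.85 pos [0.6338 0.0221 0.1926] jig [41.9 -0.5] yaw 115.87 tilt 0.10 grip 34.1mm F [ 1.1 -0.4  0.7] T [-0.04 -0.15 -0.01] q6 -0.53
turn -9.425460880546495
units after turn [ 0.01  -0.009  1.246]
units now [ 0.01  -0.013  1.246]
```

View pics/s17.png

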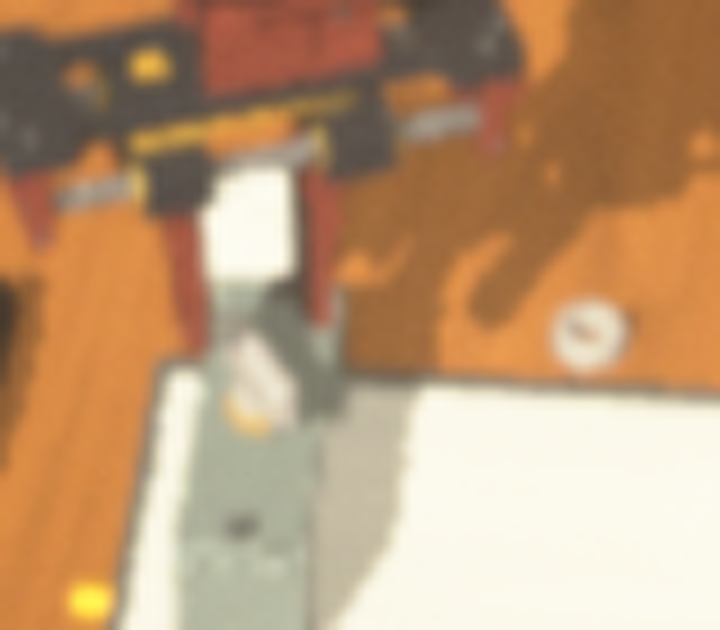

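Request:
{"op": "play_rows", "data": {
  "plan": [
    [[0, 0, 0], -5, 34],
    [[0, 0, 0], -4.4, 34],
    [[0, 0, 0.4], 0, 34],
    [[0, 0, 0.4], 0, 34],
    [[0, 0, 0.4], 0, 34]
  ]
}}

```text
t: 21.4
position: [0.6331, 0.0221, 0.1603]
tool_rot: [0.463, 0.886, -0.0, -0.0]
force: [-0.0, 0.4, -0.4]
gripper_width: 0.386
```

Request:
{"op": "play_rows", "data": {
  "plan": [
    [[0, 0, 0], 0, 5],
    [[0, 0, 0], 0, 5],
    [[0, 0, 0], 0, 5],
    [[0, 0, 0], 0, 5],
    [[0, 0, 0], 0, 5]
  ]
}}

```text
t: 21.9
position: [0.633, 0.0218, 0.1613]
tool_rot: [0.462, 0.887, -0.0, -0.0]
force: [-1.3, -2.6, 1.1]
gripper_width: 0.116
```

```bash
python3 - <<'E'
from h import *
go([.6335,.0222,.1615],125.3)
E
```

```text
t21.90 pos [0.633  0.0218 0.1613] jig [41.  -0.8] yaw 124.92 tilt 0.04 grip 10.2mm F [-1.3 -2.6  1.1] T [-0.43  0.17  0.05] q6 -0.68
turn -0.3797065354427218
units after turn [ 0.002  0.027 -0.006]
units now [ 0.002  0.027 -0.006]
```

Request:
{"op": "play_rows", "data": {
  "plan": [
    [[0, 0, 0.008], 4, 5],
    [[0, 0, 0.008], 4, 5],
    [[0, 0, 0.008], 4, 5],
    [[0, 0, 0.008], 4, 5],
    [[0, 0, 0.008], 4, 5]
  ],
  "squeeze": 45
}}

```text
t: 22.4
position: [0.633, 0.0217, 0.1605]
tool_rot: [0.61, 0.792, -0.0, 0.0]
force: [-2.3, -2.0, 1.6]
gripper_width: 0.11
```

```bash
python3 - <<'E'
from h import *
st()
E
```

```text
t22.40 pos [0.633  0.0217 0.1605] jig [41.  -0.9] yaw 104.76 tilt 0.04 grip 9.6mm F [-2.3 -2.   1.6] T [-0.39  0.26  0.1 ] q6 -0.33
```

Request:
{"op": "play_rows", "data": {
  "plan": [
    [[0, 0, 0.004], 2, 5],
    [[0, 0, 0.004], 2, 5],
    [[0, 0, 0.004], 2, 5],
    [[0, 0, 0], 0, 5],
    [[0, 0, 0], 0, 5]
  ]
}}

```text
t: 22.9
position: [0.6331, 0.0218, 0.1602]
tool_rot: [0.65, 0.76, -0.0, 0.0]
force: [-3.4, -3.5, 4.0]
gripper_width: 0.11
```

```bash
python3 - <<'E'
from h import *
st()
E
```

```text
t22.90 pos [0.6331 0.0218 0.1602] jig [41.1 -0.9] yaw 98.97 tilt 0.03 grip 9.6mm F [-3.4 -3.5  4. ] T [-0.58  0.49 -0.04] q6 -0.23
```

Request:
{"op": "play_rows", "data": {
  "plan": [
    [[0, 0, 0], 1.5, 5],
    [[0, 0, 0], 1.5, 5],
    [[0, 0, 0], 1, 5],
    [[0, 0, 0], 0, 5],
    [[0, 0, 0], 0, 5]
  ]
}}

```text
t: 23.4
position: [0.6331, 0.0218, 0.1601]
tool_rot: [0.676, 0.737, -0.0, 0.0]
force: [-3.6, -3.0, 5.6]
gripper_width: 0.11
```

```bash
python3 - <<'E'
from h import *
o=st()[0];print(o["joint_torque"].round(2))
E
```

```text
t23.40 pos [0.6331 0.0218 0.1601] jig [41.1 -0.8] yaw 94.95 tilt 0.05 grip 9.7mm F [-3.6 -3.   5.6] T [-0.78  0.62  0.73] q6 -0.16
[  1.54 -55.85 -22.78   1.68  -1.29   0.68]
```

Request:
{"op": "play_rows", "data": {
  "plan": [
    [[0, 0, 0], 1.5, 5],
    [[0, 0, 0], 0, 5],
    [[0, 0, 0], 0, 5],
    [[0, 0, 0], 0, 5],
    [[0, 0, 0], 0, 5]
  ]
}}

```text
t: 23.9
position: [0.6331, 0.0218, 0.1601]
tool_rot: [0.685, 0.728, -0.0, 0.0]
force: [-4.4, -3.2, 4.8]
gripper_width: 0.117
```

```bash
python3 - <<'E'
from h import *
o=st()[0]
E
```

```text
t23.90 pos [0.6331 0.0218 0.1601] jig [41.1 -0.8] yaw 93.47 tilt 0.05 grip 10.3mm F [-4.4 -3.2  4.8] T [-0.73  0.57  0.85] q6 -0.13
```

Request:
{"op": "play_rows", "data": {
  "plan": [
    [[0, 0, 0], 0, 34],
    [[0, 0, 0], 0, 34],
    [[0, 0, 0], 0, 34],
    [[0, 0, -0.4], 0, 34],
    [[0, 0, -0.8], 0, 34]
  ]
}}

```text
t: 24.4
position: [0.6324, 0.0224, 0.1891]
tool_rot: [0.686, 0.728, -0.001, -0.001]
force: [0.6, 0.1, 1.3]
gripper_width: 0.386
```

Request:
{"op": "play_rows", "data": {
  "plan": [
    [[-0.5, 0, -0.8], 0, 34],
    [[-1, 0, 0], 0, 34],
    [[-1, 0, 0], 0, 34],
    [[-1, 0, 0], 0, 34],
    [[-1, 0, 0], 0, 34]
  ]
}}

```text
t: 24.9
position: [0.6404, -0.091, 0.2108]
tool_rot: [0.686, 0.728, 0.001, 0.0]
force: [-0.1, -0.2, -0.3]
gripper_width: 0.389
```

Request:
{"op": "play_rows", "data": {
  "plan": [
    [[-1, 0, 0], 0, 34],
    [[-1, 0, 0], 0, 34],
    [[-1, 0, 0], 0, 34],
    [[-1, 0, 0], 0, 34],
    [[-1, 0, 0], 0, 34]
  ]
}}

```text
t: 25.4
position: [0.6478, -0.216, 0.2106]
tool_rot: [0.686, 0.728, 0.0, 0.0]
force: [0.4, -0.8, 0.5]
gripper_width: 0.386
```

```bash
python3 - <<'E'
from h import *
st()
b=Cam("side");b.crop(235,185,80,70,9,"s20.png")
a=Cam("top");a.crop(230,165,80,70,9,"t20.png");cv2.imwrite("pics/t20f.png",a.f)
g=cv2.resize(a.f[165:235,230:310],None,fx=9,fy=9,interpolation=cv2.INTER_CUBIC)
r=g[150:235,250:460].astype(int); 
m=((r[:,:,2]-r[:,:,1]>4)&(r.sum(2)>540)).astype(np.uint8)
n,l,s,c=cv2.connectedComponentsWithStats(m); i=1+np.argmax(s[1:,4]); print(s[i])
rc=cv2.minAreaRect(np.argwhere(l==i)[:,::-1].astype(np.float32)); print(rc)
bx=cv2.boxPoints(rc)+[250,150]
P=np.array([a.plane(((p[0]+.5)/9+229.5,(p[1]+.5)/9+164.5),.0975) for p in bx])
e=max([P[1]-P[0],P[2]-P[1]],key=np.linalg.norm); print("len",np.linalg.norm(e),"yaw",np.degrees(np.arctan2(e[1],e[0])),w2j(P.mean(0)))
E
```

```text
t25.40 pos [ 0.6478 -0.216   0.2106] jig [  43.6 -239. ] yaw 93.40 tilt 0.06 grip 33.9mm F [ 0.4 -0.8  0.5] T [-0.02 -0.08 -0.01] q6 -0.48
[  25   24  161   47 5054]
((104.42752838134766, 43.9775276184082), (36.22988510131836, 161.87286376953125), 82.78573608398438)
len 0.047867311181944726 yaw -81.85099807592107 [0.04320485 0.00124968]
```

View pics/t20.png

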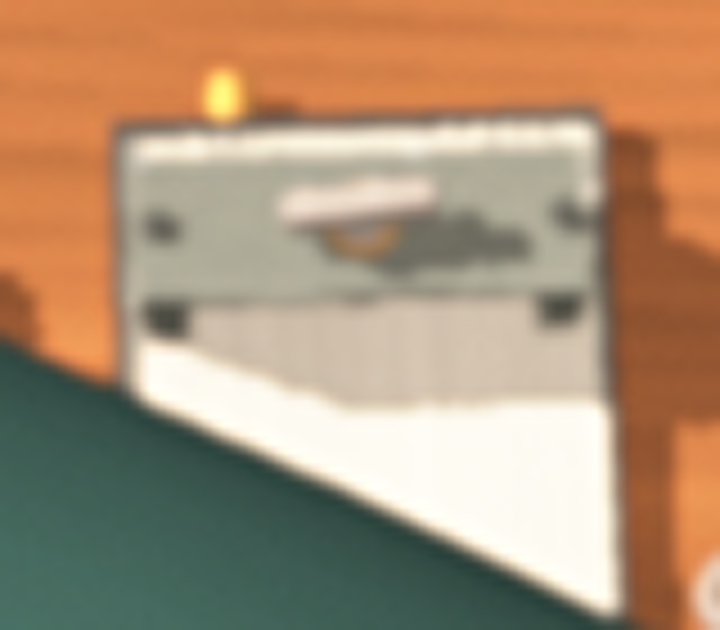

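View pics/s20.png

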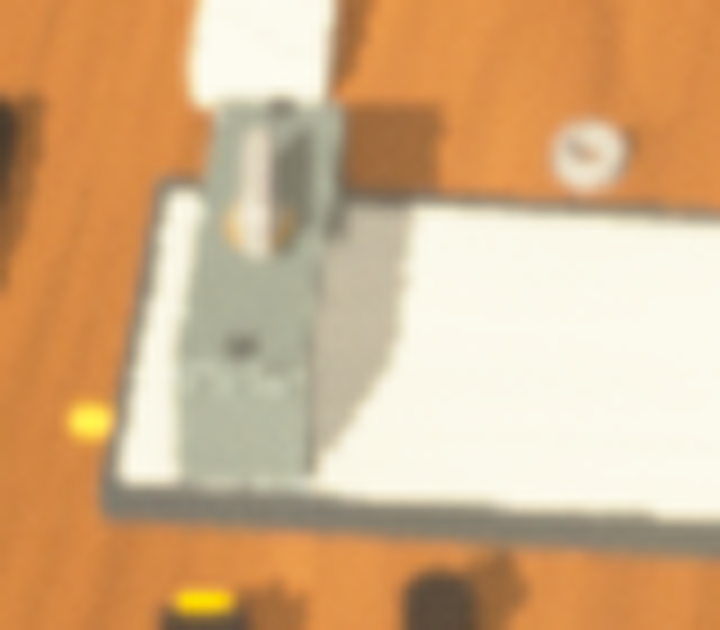

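View pics/t20f.png

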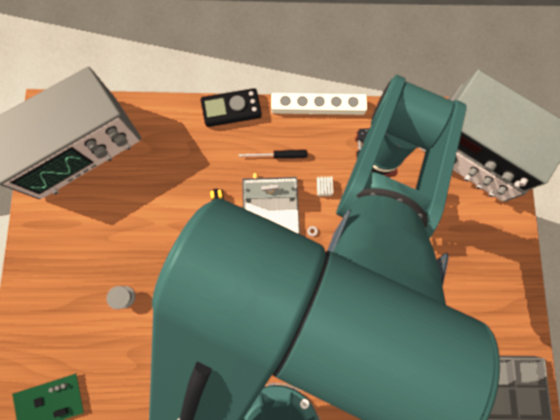

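```bash
python3 - <<'E'
from plant import sign_off
print(sign_off())
E
```

```text
the job is handed in; nothing more can be done
None
```

I handed the job in at about t = 25.5 s. The screw is snug. I believe the ball is in the pocket, but I could not see it there.

- **Ball:** I straddled it with the fingers and slid it sideways onto the jig's centre line without lifting it. I then nudged it along the deck with the fingers set 16 mm apart as a cradle. The moves can't tilt the tool, so the fingers could not lean back. The last nudge was a short kick from in front of the bridge, and the ball rolled the rest of the way in.
- **Ball check:** The beam hides the pocket from both cameras. In the side view no ball shows on either side of the beam, which puts it between about 36 and 55 mm in jig x. The pocket centre is at 40 mm. There was also no clear change in the wrist readings where the spindle should meet the ball.
- **Screw:** I turned the wing in two grips, about 140° and then about 27°, until it would go no further. The resisting torque rose to about 0.85 N m, well above the wing's friction of 0.06 N m. After letting go, the bar measured 98.15° in the picture, against 98.2° predicted for the 3.05 rad stop.
- **Final state:** The gripper is open and clear of everything. The bystanders I could still see were where they started. The arm blocked the adapter, or part of the capacitor, in the last pictures, but it did not work near them.

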